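Open the disinfection box with its double release

ROBOT

A 7-joint arm with a two-finger parallel gripper is mounted at the origin on a cart in front of the work surface, level with it; the furniture and walls round the work are solid. World frame = base frame: x ahead of the robot, y to its left, z up, the work surface at z = 0. Lengths are in m, angles in rad, forces in N, time in s.
With the tool pointing down it reaches from about 0.4 to 0.85 m from the base axis. Payload 4.5 kg.
Tool frame: the origin (TCP) lies at the very end of the fingers, on their centre line; the grasp point (between the pads) lies 19 mm behind it (r.grip_depth is the z of the grasp point in the tool frame, in m); z points along the fingers, y is the line along which they close (so a half turn about z gives the same grasp; the last joint's range is limited). The gripper opens to 88 mm and grips with 3 to 60 N. Pads are 18 mm wide; open, the fingers measure 123 mm over their backs; the gripper's body (75 mm by 187 mm) begins 45 mm behind the grasp point.
Start: joints at [1.339, 0.689, -0.195, 1.565, 0.157, 0.902, -0.215], TCP at [0.164, -0.603, 0.239] pointing down, gripper open.
Joint ranges: [-3.01, 3.01], [-0.46, 2.08], [-1.47, 1.51], [0.13, 2.56], [-1, 4.14], [0.04, 2.09], [-2.66, 2.66]. Speed limits (rad/s): [2.57, 2.57, 3.14, 3.14, 3.14, 3.14, 3.14].

INTERFACE

Orientations are given as a unit quaternion [x, y, z, w].
In Python, from plant import r gives the robot as it stands.
- The arm moves only by the shell command python3 steer.py [FORCE], which reads ROWS from standard input. ROWS is a JSON list of rows, 1 to 10 of them, each of 7 numbers: the opening from 0.0 (shut) to 1.0 (fully open), then dx, dy, dz in m, then a rotation vector rx, ry, rz in rad; each row is the pose to reach, as a shift and turn from the pose commanded when the command began, along the tool's axes at that moment; what a row does not reach only later rows make up. A row lasts 1/10 s, in which the tool goes at most 0.05 m and 0.15 rad, less where a joint would pass 70% of its speed; a pose out of reach is approached as far as the arm can. The fingers move at their own pace and stop on an object; FORCE is the grip in N (left out, the last holds). Time passes only in rows, so rows that do not move let the fingers close. It prints the time, the measured TCP pose, the force, the opening and the grip force at its end. Input that does not fit is refused with a message, and nothing moves.
- r.get_state(): the state, without advancing time (a new reading comes with each control period).
- r.snapshot(name): name is "scene" or "top" or "wrist"; returns the picture (420x560x3 uint8, red, green, blue); there is no depth.
- r.camera_params(name): a dict with "fx", "fy", "cx", "cy" (pixels), "rvec" (rotation vector, rad) and "tvec" (3), from world to camera coordinates, as OpenCV has them. Camera axes: x right, y down, z forward; pixel columns grow to the right and rows downward; lengths in m; the calibration is good to about 2 mm. A picture is of the moment at which its call begins: read the wrist's pose just before it. camera_params takes no time and is no camera call; for the wrist camera it gives the pose at the moment of the call.
- r.finish_job(): hands the job in; it is judged then, once.
The state is a dict: "clock": time; "q": joint angles; "qd": joint speeds; "joint_torque": joint torques, N m; "tool_pos": TCP position; "eef_rot": TCP orientation; "contact_force": force on the tool from outside, world axes, zero at the start; "moment": the same for the moment, N m; "opening": opening from 0.0 (shut) to 1.0 (fully open); "finger_force": force on a finger pad.
Only numpy, scipy, OpenCV 4.12 (cv2) and the standard library are available. Lean on these libraries where they do the work, as an engineer would, in place of code of your own. Each camera call takes 0.05 s, during which the arm holds its last target. There are 200 camera calls.

TASK

Open the disinfection box with its double release: with the two fingertips, press both green keys on its sloped deck at the same moment, never one alone, and keep both held down while the blue lid swings up slowly by itself. Only when the lid is all the way up and has stopped, let both keys go together and move clear. Do not touch the lid, and leave the things beside the box where they are.

Things in the scene. Friction and masses are not known exactly. Their poses are not given: they have to be found in the camera images.
- disinfection_box: white box, 240 (x) x 190 (y) x 92 mm, fixed to the bench, yaw within 0.35 rad; origin at the centre of its underside, +x to its back, +y to its left. Blue lid over x = -20 to +120 mm, hinged at the back. In front a deck sloping 0.262 rad (15 degrees) down towards -x carries the two keys; behind these, at x = -45 to -20 mm, two catch housings rise to 90 mm above the bench.
- left_key: left green round key, 30 mm across, in a black collar 46 mm across; origin at the centre of its top face, moving with it; z points out of the sloped deck (against the push), y to the box's left, x up the slope. It stands 10 mm above the collar and 18 mm above the deck. At rest at about (-85, +31, 71) mm in the box frame. Nothing between the keys is higher than the collars.
- right_key: right green key, the same, mirrored: 62 mm from the left key's centre along -y, at the same height.
- left_travel (a joint): left key's travel in m: 0 up, 0.008 fully down; spring return, 1.7 N at the start to 5.5 N fully down. Its catch lets go of the lid from about 0.004.
- right_travel (a joint): right key's travel, the same. Both keys fully down take about 11 N in all.
- lid_angle (a joint): lid angle in rad: 0 shut, 0.9 fully up (end stop). Each key withdraws one catch; only with both keys down does the lid rise, slowly, in about 3 s, by its own damped spring. It then stays up.
- lid: blue lid, 139 x 190 x 12 mm; origin on its hinge line at the back, x towards the back, z out of its top face. Its front edge lies 65 mm behind the key centres and swings up and away from the keys.
- ointment_pot: round pot with blue and white label, 69 mm across, 41 mm high, loose, left of the box; origin at the centre of its underside. To be left alone.
- plaster_tape: roll of cream plaster tape lying flat, 66 mm across, 25 mm high, loose, right of the deck; origin at the centre of its underside. To be left alone.
- rubber_stamp: wooden hand stamp, 27 x 54 x 75 mm, standing loose right of the chamber; origin at the centre of its underside. To be left alone.

How it is judged:
On the way, in this order (a step that is already met when the one before it is completed fails the run):
1. both keys are pressed down by the fingers while the lid is not yet half up (value of joint each of left_travel, right_travel above 0.0045 m and contact force between the fingers and left_key above 0.5 N and contact force between the fingers and right_key above 0.5 N and value of joint lid_angle below 0.5 rad), for 0.1 s.
2. the lid is all the way up with both keys still held down by the fingers (value of joint lid_angle above 0.85 rad and value of joint each of left_travel, right_travel above 0.0035 m and contact force between the fingers and left_key above 0.5 N and contact force between the fingers and right_key above 0.5 N), for 0.2 s.
At the end, for the whole second after the job is handed in: the lid stands fully up (above 0.85 of 0.9 rad), both keys are back up (within 1 mm), and pot, tape and stamp are within 15 mm of where they stood (value of joint lid_angle above 0.85 rad and value of joint each of left_travel, right_travel below 0.001 m and distance of each of ointment_pot, plaster_tape, rubber_stamp from where it was at the start of the episode below 0.015 m); the robot touches nothing.
It fails at once if one key is pressed (over 5 mm) while the other is up (under 1.5 mm) ((value of joint left_travel above 0.005 m and value of joint right_travel below 0.0015 m) or (value of joint right_travel above 0.005 m and value of joint left_travel below 0.0015 m)).
It fails at once if a key is let go (under 2.5 mm) while the lid is still on its way up (value of joint lid_angle between 0.12 and 0.8 rad and value of joint any of left_travel, right_travel below 0.0025 m).
It fails at once if the robot touches the lid (contact force between any of the fingers, the arm and lid above 1 N).
It fails at once if a thing beside the box is pushed or lifted (moved 25 mm) (distance of any of ointment_pot, plaster_tape, rubber_stamp from where it was at the start of the episode above 0.025 m).
It also fails if it takes over 35 s, if anything falls off the work surface, if the arm or the gripper's body presses on something with over 40 N, if the wrist force passes 120 N, or if a joint passes its speed limit or range.

## Working session

There is one attempt and no reset: what is moved stays moved. The work goes in short steps, Python scripts to look and compute and a shell command to move; the robot and the scene stay as the last step left them, time stands still between calls to the robot, and variables do not carry over. Pictures are saved under pics/ and viewed, at most 10 in all, crops included, and the job is handed in when it is done.

```bash
mkdir -p pics; ls; cat > h.py <<'E'
import numpy as np, cv2
from plant import r
from scipy.spatial.transform import Rotation as R
def cam(n):
    p=r.camera_params(n); M=R.from_rotvec(np.ravel(p["rvec"])).as_matrix(); return p,M,-M.T@np.ravel(p["tvec"])
def ray(c,u,v):
    p,M,o=c; d=M.T@np.array([(u-p["cx"])/p["fx"],(v-p["cy"])/p["fy"],1]); return o,d/np.linalg.norm(d)
def plane(c,u,v,z):
    o,d=ray(c,u,v); return o+d*(z-o[2])/d[2]
def tri(a,b):
    A=np.zeros((3,3));y=np.zeros(3)
    for o,d in (a,b):
        P=np.eye(3)-np.outer(d,d);A+=P;y+=P@o
    return np.linalg.solve(A,y)
def proj(c,X):
    p,M,o=c; x=M@(np.asarray(X)-o); return p["fx"]*x[0]/x[2]+p["cx"],p["fy"]*x[1]/x[2]+p["cy"]
def green(im):
    h=cv2.cvtColor(im,cv2.COLOR_RGB2HSV); m=cv2.inRange(h,(40,80,40),(85,255,255))
    cs=cv2.findContours(m,cv2.RETR_EXTERNAL,cv2.CHAIN_APPROX_NONE)[0]
    return sorted([(cv2.contourArea(c),)+tuple(np.round(np.r_[cv2.fitEllipse(c)[0],cv2.fitEllipse(c)[1]],1)) for c in cs if cv2.contourArea(c)>30],reverse=True)
E
python3 - <<'E'
from h import *
s=r.get_state();print(s["clock"],s["tool_pos"],s["eef_rot"],s["contact_force"],s["opening"])
ims=[]
for n in("scene","top"):
    c=cam(n); im=r.snapshot(n); cv2.imwrite(f"pics/{n}0.png",im[:,:,::-1]); print(n,c[2],green(im))
E
```

```text
pics
plant.py
steer.py
0.0 [ 0.16396257 -0.60246489  0.23792784] [ 9.91174003e-01  1.32564291e-01 -1.86848820e-04 -8.77415401e-04] [0.45160574 1.6755347  0.12690114] 1.0027908564244934
scene [ 0.26928526 -0.66147529  0.62439047] [(103.0, np.float64(248.5), np.float64(221.0), np.float64(10.2), np.float64(13.6)), (91.0, np.float64(245.3), np.float64(202.8), np.float64(9.3), np.float64(12.7))]
top [ 0.4223499  -0.05540735  1.06413009] [(105.0, np.float64(279.3), np.float64(243.5), np.float64(11.5), np.float64(11.8)), (103.5, np.float64(255.3), np.float64(235.7), np.float64(11.3), np.float64(11.8)), (54.0, np.float64(2.3), np.float64(97.6), np.float64(5.6), np.float64(15.4))]
```

View pics/top0.png

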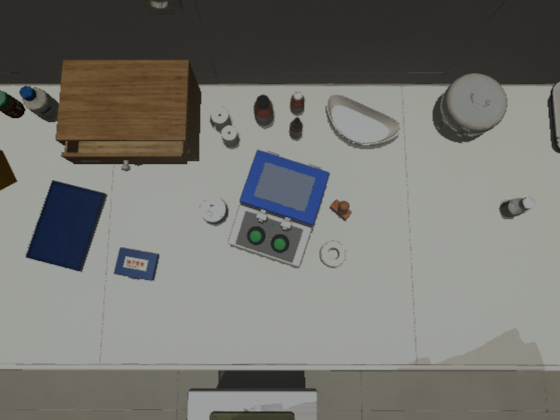

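View pics/scene0.png

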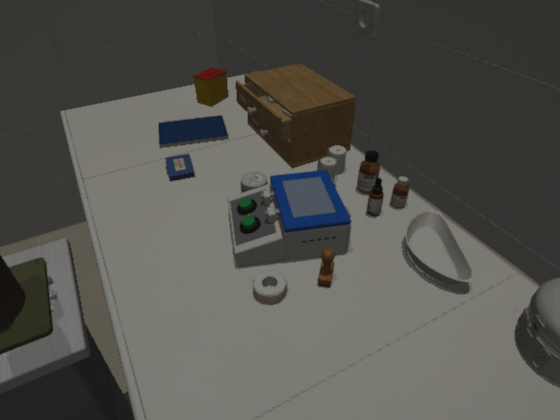

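```bash
python3 - <<'E'
from h import *
t=cam("top");s=cam("scene")
for u,v in((279.3,243.5),(255.3,235.7)): print(plane(t,u,v,.071))
for a in((279.3,243.5),(255.3,235.7)):
  for b in((248.5,221),(245.3,202.8)):
    ra,rb=ray(t,*a),ray(s,*b);X=tri(ra,rb);print(X,np.linalg.norm(np.cross(X-ra[0],ra[1])))
E
```

```text
[ 0.50483512 -0.06600438  0.071     ]
[ 0.52383928 -0.00724516  0.071     ]
[ 0.50566547 -0.06622684  0.0684295 ] 0.0006447657450518391
[ 0.50175762 -0.06577734  0.11879403] 0.0009327073337104585
[ 0.5304526  -0.00446012  0.0106909 ] 0.00046979644586426985
[ 0.52478535 -0.00739529  0.06920219] 0.0007957048400594912
```

The top view shows the keys at (279,243) right and (255,236) left. The pot is at (213,210), the tape at (333,253) and the stamp at (342,209). The scene view agrees: the two-view heights are 68–69 mm against 71 mm expected, and the keys are 61.8 mm apart against 62 mm. That puts the yaw at about -0.31 rad.

```bash
cat >> h.py <<'E'
L=np.array([.52384,-.00725,.071]);K=np.array([.50484,-.0660,.071])
def goal(h,L=L,K=K):
    by=(L-K);by[2]=0;by/=np.linalg.norm(by);bx=np.cross(by,[0,0,1.])
    n=-np.sin(.2618)*bx+np.cos(.2618)*np.array([0,0,1.])
    y=-by;z=-n;x=np.cross(y,z)
    return (L+K)/2+n*h,np.c_[x,y,z]
def delta(h,L=L,K=K):
    s=r.get_state();p,Rg=goal(h,L,K);C=R.from_quat(s["eef_rot"])
    print("t",round(s["clock"],2),"tool",np.round(s["tool_pos"],4),"shift",np.round(C.inv().apply(p-s["tool_pos"]),4),"rot",np.round((C.inv()*R.from_matrix(Rg)).as_rotvec(),4),"op",round(s["opening"],3),"F",np.round(s["contact_force"],2))
E
python3 -c "
from h import *
delta(.1);delta(.06);print(goal(0))"
```

```text
t 0.1 tool [ 0.164  -0.6025  0.238 ] shift [ 0.465  -0.468   0.0711] rot [-0.0773  0.255   0.5751] op 0.998 F [ 1.19 -0.05  0.06]
t 0.1 tool [ 0.164  -0.6025  0.238 ] shift [ 0.4737 -0.4623  0.1098] rot [-0.0773  0.255   0.5751] op 0.998 F [ 1.19 -0.05  0.06]
(array([ 0.51434 , -0.036625,  0.071   ]), array([[ 0.91905836, -0.30771248,  0.24626155],
       [-0.29722739, -0.95147939, -0.07964203],
       [ 0.25881964, -0.        , -0.96592567]]))
```

```bash
echo '[[0.7, 0.1, -0.1, 0, 0, 0, 0.1], [0.51, 0.2, -0.2, 0, 0, 0, 0.2], [0.51, 0.3, -0.3, 0, 0, 0.1, 0.3], [0.51, 0.4, -0.4, 0.02, -0.05, 0.2, 0.45], [0.51, 0.465, -0.468, 0.04, -0.077, 0.255, 0.575], [0.51, 0.465, -0.468, 0.04, -0.077, 0.255, 0.575], [0.51, 0.465, -0.468, 0.04, -0.077, 0.255, 0.575], [0.51, 0.465, -0.468, 0.04, -0.077, 0.255, 0.575], [0.51, 0.465, -0.468, 0.04, -0.077, 0.255, 0.575], [0.51, 0.465, -0.468, 0.04, -0.077, 0.255, 0.575]]' | python3 steer.py; python3 -c "
from h import *
delta(.06)"
```

```text
clock: 1.1
tool_pos: [0.4101, -0.1703, 0.2119]
eef_rot: [0.979, -0.154, 0.129, 0.021]
contact_force: [0.4, 0.1, -0.2]
opening: 0.509
finger_force: 0.0
t 1.1 tool [ 0.4101 -0.1703  0.2119] shift [ 0.0196 -0.1593  0.091 ] rot [ 0.0011 -0.001   0.0001] op 0.509 F [ 0.36  0.06 -0.2 ]
```

```bash
echo '[[0.505, 0, -0.05, 0, 0, 0, 0], [0.505, 0.01, -0.1, 0.02, 0, 0, 0], [0.505, 0.02, -0.15, 0.05, 0, 0, 0], [0.505, 0.02, -0.159, 0.08, 0, 0, 0], [0.505, 0.02, -0.159, 0.08, 0, 0, 0], [0.505, 0.02, -0.159, 0.08, 0, 0, 0]]' | python3 steer.py; python3 - <<'E'
from h import *
delta(.06)
c=cam("wrist");im=r.snapshot("wrist");cv2.imwrite("pics/w1.png",im[:,:,::-1]);g=green(im);print(g)
for e in g[:2]: print(plane(c,e[1],e[2],.071),plane(c,e[1],e[2],.068))
for X in(L,K):print(proj(c,X))
s=r.get_state();A=R.from_quat(s["eef_rot"])
for sg in(-1,1):print("tip",proj(c,s["tool_pos"]+A.apply([0,sg*.031,0])))
E
```

```text
clock: 1.7
tool_pos: [0.5041, -0.0305, 0.1478]
eef_rot: [0.981, -0.152, 0.12, 0.022]
contact_force: [0.1, -0.3, -0.6]
opening: 0.503
finger_force: 0.0
t 1.7 tool [ 0.5041 -0.0305  0.1478] shift [-0.0084  0.0025  0.0174] rot [0.0049 0.0171 0.0055] op 0.503 F [ 0.1  -0.28 -0.6 ]
[(1511.5, np.float64(323.9), np.float64(220.2), np.float64(43.5), np.float64(44.3)), (1501.5, np.float64(232.7), np.float64(219.5), np.float64(43.3), np.float64(44.2)), (46.0, np.float64(278.9), np.float64(161.5), np.float64(7.5), np.float64(8.1))]
[ 0.5078299  -0.06465633  0.071     ] [ 0.50733657 -0.06494333  0.068     ]
[ 0.52680997 -0.00679938  0.071     ] [ 0.52655533 -0.0063588   0.068     ]
(np.float64(234.7319687374158), np.float64(223.50430338961286))
(np.float64(327.1331671768333), np.float64(223.82329265941593))
tip (np.float64(214.38383468905363), np.float64(272.6475000452973))
tip (np.float64(350.4948598385619), np.float64(273.53728328098924))
```

View pics/w1.png

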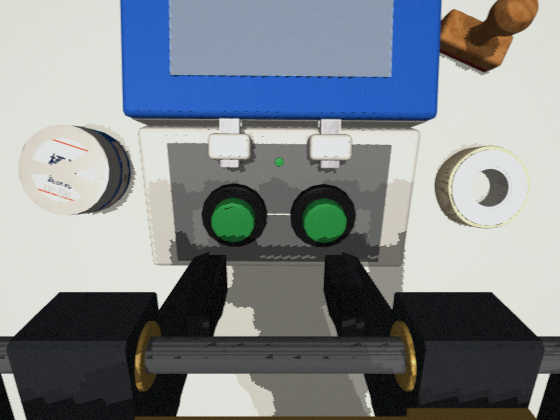

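The left key is at (233,219) and the right at (324,220) in the wrist view, with the tips at the near edge of the deck. The arm is still settling, so I'll let it stop and measure again.

```bash
echo '[[0.505, 0, 0, 0, 0, 0, 0], [0.505, 0, 0, 0, 0, 0, 0], [0.505, 0, 0, 0, 0, 0, 0]]' | python3 steer.py; python3 - <<'E'
from h import *
delta(.06)
c=cam("wrist");im=r.snapshot("wrist");cv2.imwrite("pics/w2.png",im[200:330,150:410,::-1].repeat(3,0).repeat(3,1)[:, :780]);g=green(im);print(g[:2])
P=[]
for e in g[:2]: print(plane(c,e[1],e[2],.07))
s=r.get_state();A=R.from_quat(s["eef_rot"])
for sg in(-1,1):print("tip",proj(c,s["tool_pos"]+A.apply([0,sg*.031,0])))
t=cam("top");q=cam("scene");it=r.snapshot("top");isc=r.snapshot("scene")
gt=green(it);gs=green(isc);print(gt[:3],gs[:3])
E
```

```text
clock: 2.05
tool_pos: [0.503, -0.0335, 0.15]
eef_rot: [0.98, -0.156, 0.121, 0.022]
contact_force: [-0.8, 0.5, -0.2]
opening: 0.508
finger_force: 0.0
t 2.05 tool [ 0.503  -0.0335  0.15  ] shift [-0.0088 -0.0006  0.0195] rot [ 0.006   0.0147 -0.0025] op 0.508 F [-0.76  0.49 -0.2 ]
[(1479.5, np.float64(228.1), np.float64(219.6), np.float64(43.0), np.float64(43.8)), (1478.5, np.float64(318.6), np.float64(219.6), np.float64(43.2), np.float64(43.6))]
[ 0.52672422 -0.00650053  0.07      ]
[ 0.50762994 -0.06467738  0.07      ]
tip (np.float64(210.39330569539254), np.float64(271.6097836076336))
tip (np.float64(345.7687787402058), np.float64(271.5955225107926))
[(61.5, np.float64(2.5), np.float64(97.8), np.float64(6.3), np.float64(15.8))] [(111.0, np.float64(248.5), np.float64(221.3), np.float64(10.9), np.float64(13.4)), (92.0, np.float64(245.5), np.float64(203.1), np.float64(10.0), np.float64(11.9))]
```

View pics/w2.png

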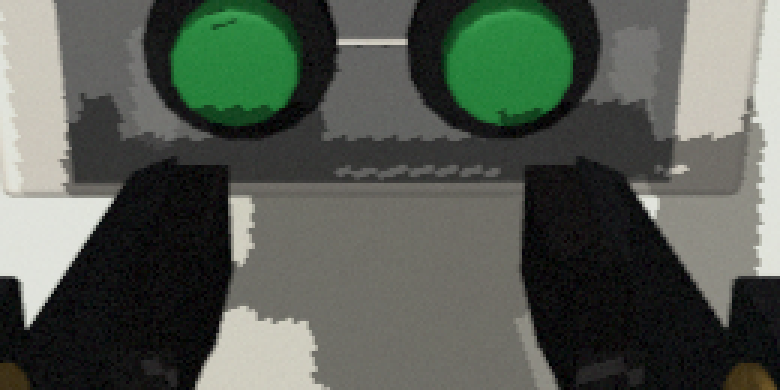

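The tips are about 10 mm thick and sit 55 mm apart, so I'll open to about 0.59 for 62 mm. I'll approach to about 12 mm above the keys.

```bash
echo '[[0.59, -0.004, -0.001, 0.01, 0.005, 0.015, -0.002], [0.59, -0.008, -0.0018, 0.03, 0.005, 0.015, -0.002], [0.59, -0.008, -0.0018, 0.045, 0.005, 0.015, -0.002], [0.59, -0.008, -0.0018, 0.055, 0.005, 0.015, -0.002], [0.59, -0.008, -0.0018, 0.055, 0.005, 0.015, -0.002], [0.59, -0.008, -0.0018, 0.055, 0.005, 0.015, -0.002], [0.59, -0.008, -0.0018, 0.055, 0.005, 0.015, -0.002]]' | python3 steer.py; sed -i 's/^L=.*/L=np.array([.52491,-.00655,.0705]);K=np.array([.50591,-.0653,.0705])/' h.py; python3 - <<'E'
from h import *
delta(0);delta(0)
c=cam("wrist");im=r.snapshot("wrist");cv2.imwrite("pics/w3.png",im[170:330,150:410,::-1].repeat(3,0).repeat(3,1)[:, :780]);g=green(im);print(g[:2])
isc=r.snapshot("scene");cv2.imwrite("pics/s3.png",cv2.resize(isc[150:270,180:340,::-1],None,fx=4,fy=4))
E
```

```text
clock: 2.9
tool_pos: [0.5261, -0.032, 0.1139]
eef_rot: [0.982, -0.155, 0.109, 0.024]
contact_force: [-0.1, -0.3, 0.9]
opening: 0.591
finger_force: 0.0
t 2.9 tool [ 0.5261 -0.032   0.1139] shift [-0.0184  0.0065  0.0404] rot [0.0124 0.0383 0.0021] op 0.591 F [-0.11 -0.3   0.92]
t 2.9 tool [ 0.5261 -0.032   0.1139] shift [-0.0184  0.0065  0.0404] rot [0.0124 0.0383 0.0021] op 0.591 F [-0.11 -0.3   0.92]
[(1825.5, np.float64(236.8), np.float64(260.8), np.float64(46.5), np.float64(51.3)), (1057.0, np.float64(336.6), np.float64(257.8), np.float64(42.2), np.float64(48.6))]
```

View pics/w3.png

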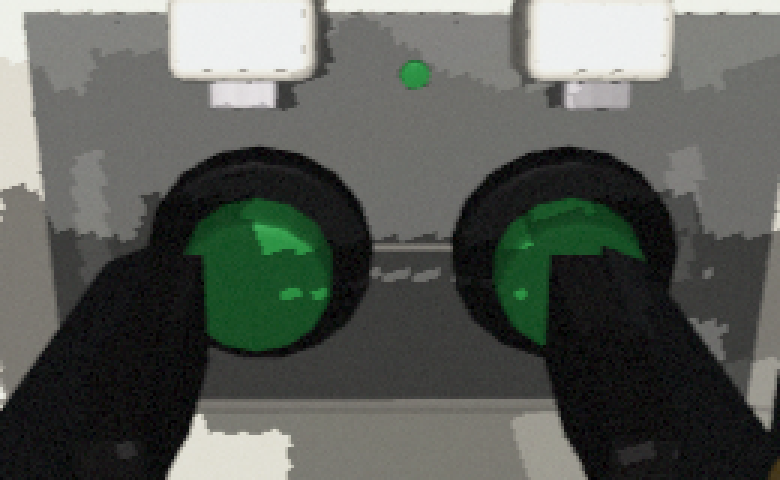

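View pics/s3.png

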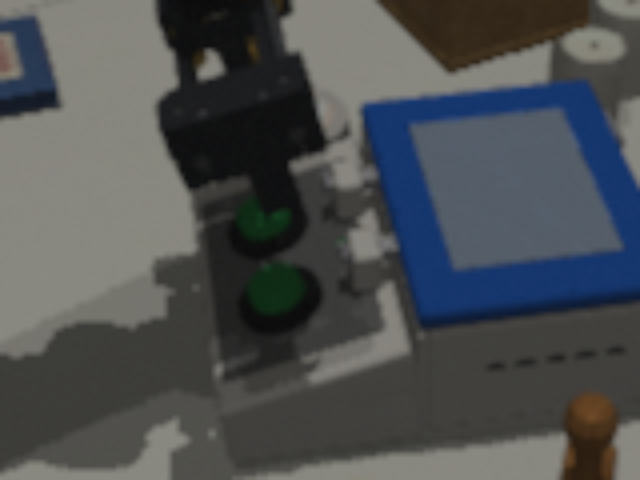

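The wrist view shows both fingers tilted less than commanded and still about 40 mm up, with the tips shifted towards image-left. The pose is not converging, so I'll check the joint limits.

```bash
echo '[[0.59, 0, 0, 0, 0, 0, 0], [0.59, 0, 0, 0, 0, 0, 0]]' | python3 steer.py | head -2; python3 - <<'E'
from h import *
delta(0);s=r.get_state();print(np.round(s["q"],3),np.round(s["qd"],3),np.round(s["joint_torque"],1))
E
```

```text
clock: 3.2
tool_pos: [0.5264, -0.0319, 0.1139]
t 3.2 tool [ 0.5264 -0.0319  0.1139] shift [-0.0186  0.0067  0.0404] rot [0.0121 0.038  0.0024] op 0.59 F [ 0.05 -0.12 -0.36]
[-0.207  0.744  0.195  2.181 -1.     0.043 -0.964] [ 0.     0.001  0.001 -0.001 -0.001 -0.001 -0.   ] [  0.  -44.4   3.8  -5.2  -0.   -0.8  -0. ]
```
Joint 5 at -1.0 (limit) and joint 6 at 0.043 (limit 0.04). So this arm config wedged: j5 and j6 at limits. Wrist near singular (j6≈0: with tool tilted toward robot). Need another branch: j5 at other range, up to 4.14. j5 start 0.157. j6 is always positive 0.04..2.09: flex; j5 around 0 → flexes one way; j5 = pi → flex the other way. Tilt toward robot requires flex in the other way → j5 ≈ pi? Tool down pose: j2 .744, j4 2.18 → sum 2.92?? +j6 = pi. So with j5=0, pitch = j2+j4+j6 total =pi+... tilted such that tool z points forward: pitch = pi - .26 =2.88 <  j2+j4 = 2.92 → j6 negative → flip j5 to pi. Alternatives: half turn: tool y opposite (j7 differs by pi), or elbow posture via redundancy (j3) — elbow out to the side changes. Build kinematics? I don't have a DH model given. I can identify? Steer uses its own IK, local presumably. Need to flip through singularity: j5 from ~0 to pi as j6 ≈0. In the tool motions: rotating tool about... j5 rotate by pi and j7 by -pi with j6≈0 leaves tool fixed; the IK can't be told. But I can move around: rotate pose path so that j5 goes around: e.g. tilt tool sideways (roll about box x), then tilt toward robot, with j5 going 0→90°→180°. At j6 = e.g. 0.4, tilting direction circle: tilt vector direction relative to forearm axis is governed by j5. Currently j5=-1: tilted the wrong way (other side short). Range of j5 [-1, 4.14], so go through positive: j5 0→1.57→3.14. Then j7 compensates: -0.964 - ... j5+j7 roughly constant (j6~0): currently -1.96 total. At j5=3.14, j7=-5.1: outside of -2.66. With half turn: j7=-1.96 → OK -5.1+3.14=-1.96. Good! So half-turn about z of tool: with target R having y = +by. At j5=pi, j7≈-1.96. Alternatively, at start j5+j7 = -.06 for yaw -75°; wanted yaw y=-108°: (turn -33 deg). Alternative redundancy: change the elbow swivel so forearm is more vertical/leaning elsewhere: j3. Is it 7-dof S-R-S? Elbow swung sideways; forearm tilted sideways then flex j6 with j5≈±. E.g. forearm pointing from elbow to wrist; tool axis relative to forearm must be at angle ≥.04, nearly anything. With arm plane vertical, forearm direction pitch: 2.92 rad (nearly straight down, leaning forward by .22) and tool leaning forward .26. So almost aligned: singular. Swinging the elbow out to the right by swivel makes forearm lean left, j5 gets to ~±1.57. But can't command swivel.

Joints 5 and 6 are at their limits (-1.0 and 0.04), so the wrist is on the wrong branch near its singularity. I'll identify the kinematics from the two known poses and find a branch that reaches the press pose.

```bash
cat > kin.py <<'E'
from h import *
import itertools
from scipy.optimize import least_squares
lo=np.array([-3.01,-.46,-1.47,.13,-1,.04,-2.66]);hi=np.array([3.01,2.08,1.51,2.56,4.14,2.09,2.66])
def rots(q,s): return [R.from_rotvec((s[i]*q[i])*(np.array([0,0,1.]) if i%2==0 else np.array([0,1.,0]))) for i in range(7)]
def fk(q,s,phi,d):
    p=np.array([0,0,d[0]]);T=R.identity();A=rots(q,s)
    T=T*A[0]*A[1]*A[2];p=p+T.apply([d[4],0,d[1]])
    T=T*A[3];p=p+T.apply([-d[4],0,0])
    T=T*A[4];p=p+T.apply([0,0,d[2]])
    T=T*A[5];p=p+T.apply([d[5],0,d[3]])
    T=T*A[6]*R.from_rotvec([0,0,phi]);return p,T
E
python3 - <<'E'
from kin import *
st=r.get_state()
D=[([1.339,.689,-.195,1.565,.157,.902,-.215],np.array([.16396,-.60246,.2379]),R.from_quat([.99117,.13256,-.00019,-.00088])),(st["q"],np.array(st["tool_pos"]),R.from_quat(st["eef_rot"]))]
res=[]
for s in itertools.product([1,-1],repeat=7):
    if s[1]<0: continue
    e0=None
    for ph in np.arange(0,6.28,np.pi/2):
        e=max((fk(q,s,ph,np.zeros(6))[1].inv()*T).magnitude() for q,p,T in D); res.append((e,s,ph))
res.sort(key=lambda a:a[0])
for e,s,ph in res[:4]:
    f=lambda d:np.concatenate([fk(q,s,ph,d)[0]-p for q,p,T in D]+[1e-3*np.r_[0,0,0,0,d[4:]]])
    o=least_squares(f,[.3,.4,.4,.25,0,0]);print(round(e,4),s,round(ph,2),np.round(o.x,4),np.abs(o.fun).max())
E
```

```text
0.0028 (-1, 1, -1, 1, -1, 1, -1) 1.57 [18.992   4.688   6.5222 17.7538 -3.8091  2.1111] 0.0038091028053398946
0.3895 (-1, 1, 1, 1, -1, 1, -1) 1.57 [-0.2426  0.2781  0.0767 -0.3051  0.1425 -0.1803] 0.00018033795748453025
0.4133 (1, 1, -1, 1, 1, 1, 1) 4.71 [-0.5271 -1.7919 -1.7162 -0.9146  1.3138 -0.0395] 0.0013137887032732417
0.6091 (1, 1, 1, 1, 1, 1, -1) 3.14 [-119.5723  -28.6932  -41.4122 -112.3819   25.8208  -13.8789] 0.025820761277435395
```

```bash
log(){ python3 - <<'E'
from h import *
import json
s=r.get_state();open("log.txt","a").write(json.dumps([list(map(float,s[k])) for k in("q","tool_pos","eef_rot")])+"\n");print(np.round(s["q"],3))
E
}
log
echo '[[0.59, 0, 0, -0.05, 0, 0, 0], [0.59, 0, 0, -0.1, 0, -0.1, 0], [0.59, 0, 0, -0.12, 0, -0.2, 0], [0.59, 0, 0, -0.12, 0, -0.25, 0], [0.59, 0, 0, -0.12, 0, -0.25, 0], [0.59, 0, 0, -0.12, 0, -0.25, 0]]' | python3 steer.py |head -3; log
echo '[[0.59, 0, 0, 0, 0.15, 0, 0], [0.59, 0, 0, 0, 0.3, 0, 0], [0.59, 0, 0, 0, 0.45, 0, 0], [0.59, 0, 0, 0, 0.45, 0, 0], [0.59, 0, 0, 0, 0.45, 0, 0]]' | python3 steer.py |head -3; log
echo '[[0.59, 0, 0, 0, -0.15, 0, 0], [0.59, 0, 0, 0, -0.3, 0, 0], [0.59, 0, 0, 0, -0.45, 0, 0], [0.59, 0, 0, 0, -0.6, 0, 0], [0.59, 0, 0, 0, -0.75, 0, 0], [0.59, 0, 0, 0, -0.9, 0, 0], [0.59, 0, 0, 0, -0.9, 0, 0], [0.59, 0, 0, 0, -0.9, 0, 0], [0.59, 0, 0, 0, -0.9, 0, 0]]' | python3 steer.py |head -3; log
cat >fit.py <<'E'
from kin import *
import json
D=[([1.339,.689,-.195,1.565,.157,.902,-.215],np.array([.16396,-.60246,.2379]),None)]
for l in open("log.txt"):
    q,p,o=json.loads(l);D.append((q,np.array(p),R.from_quat(o)))
s=(-1,1,-1,1,-1,1,-1);ph=np.pi/2
print([round((fk(q,s,ph,np.zeros(6))[1].inv()*T).magnitude(),3) for q,p,T in D if T])
d0=np.array([.3,.4,.4,.3,0,0])
f=lambda d:np.concatenate([fk(q,s,ph,d)[0]-p for q,p,T in D]+[3e-3*(d-d0)])
o=least_squares(f,d0);print(np.round(o.x,4),np.abs(o.fun).max(),np.round(np.linalg.svd(o.jac)[1],3));np.save("d.npy",o.x)
E
python3 fit.py
```

```text
[-0.207  0.744  0.195  2.181 -1.     0.043 -0.964]
clock: 3.8
tool_pos: [0.5018, -0.0221, 0.2303]
eef_rot: [0.988, -0.156, -0.013, 0.004]
[-0.522  0.695  0.824  1.944 -0.673  0.835 -1.208]
clock: 4.3
tool_pos: [0.5004, -0.0237, 0.23]
eef_rot: [0.963, -0.158, 0.021, -0.216]
[-0.054  0.627  0.465  2.025 -0.994  0.88  -0.769]
clock: 5.2
tool_pos: [0.5009, -0.0228, 0.2315]
eef_rot: [0.962, -0.15, -0.048, 0.223]
[-0.798  0.901  1.021  1.829 -0.371  0.934 -1.573]
[0.0, 0.0, 0.0, 0.0]
[ 0.3799  0.4824  0.3058  0.3178  0.0273 -0.0389] 0.04969808819503507 [4.47  3.956 1.41  0.556 0.47  0.324]
```

```bash
cat > kin2.py <<'E'
from kin import *
s=(-1,1,-1,1,-1,1,-1);ph=np.pi/2
# offset vectors after each joint: z for 0,2,4,6 ; x and y for others as listed
IDX=[(0,2),(2,2),(4,2),(6,2),(2,0),(3,0),(4,0),(5,0),(1,1),(2,1),(3,1),(4,1),(5,1)]
def fk2(q,d):
    O=np.zeros((7,3))
    for (i,j),v in zip(IDX,d):O[i,j]=v
    p=np.zeros(3);T=R.identity()
    for i,A in enumerate(rots(q,s)):
        T=T*A
        p=p+T.apply(O[i])
    return p,T*R.from_rotvec([0,0,ph])
E
cat > fit2.py <<'E'
from kin2 import *
import json
D=[([1.339,.689,-.195,1.565,.157,.902,-.215],np.array([.16396,-.60246,.2379]))]
for l in open("log.txt"):
    q,p,o=json.loads(l);D.append((q,np.array(p)))
for n in(8,13):
    d0=np.r_[.3,.4,.4,.3,np.zeros(9)][:n]
    f=lambda d:np.concatenate([fk2(q,d)[0]-p for q,p in D]+[1e-3*(d-d0)])
    o=least_squares(f,d0);print(np.round(o.x,4),np.abs(o.fun[:-n]).max());np.save("d.npy",o.x)
E
python3 fit2.py
```

```text
[ 0.3754  0.5137  0.3063  0.3321  0.0412  0.0091 -0.0348 -0.0125] 0.05199112597790234
[ 3.465e-01  5.634e-01  3.426e-01  3.257e-01  2.600e-03  1.000e-03
 -3.000e-04  7.000e-04 -1.920e-02 -1.340e-02 -1.340e-02 -2.000e-04
 -2.000e-04] 0.00028257381949781113
```

```bash
cat > ik.py <<'E'
from kin2 import *
d=np.load("d.npy");rng=np.random.default_rng(0)
for flip in(0,1):
  for h in(.05,-.008):
    p,G=goal(h);G=R.from_matrix(G)*R.from_rotvec([0,0,np.pi*flip])
    S=[]
    for k in range(120):
        f=lambda q:(lambda a:np.r_[a[0]-p,.3*(a[1].inv()*G).as_rotvec()])(fk2(q,d))
        o=least_squares(f,rng.uniform(lo,hi),bounds=(lo,hi),max_nfev=80)
        if np.abs(o.fun).max()<5e-4:S.append(np.r_[min(np.minimum(o.x-lo,hi-o.x)),o.x])
    S=np.array(sorted(S,key=lambda a:-a[0]));print(flip,h,len(S));print(np.round(S[:60:6],2))
E
python3 ik.py
```

```text
0 0.05 34
[[ 0.21  0.04  0.71 -0.21  2.27  1.87  0.25  2.44]
 [ 0.11 -0.07  0.71 -0.04  2.28  2.17  0.15  2.14]
 [ 0.08 -0.23  0.73  0.23  2.29  3.59  0.12  0.73]
 [ 0.06 -0.2   0.72  0.18  2.29  3.33  0.1   0.99]
 [ 0.01  0.26  0.76 -0.58  2.26  1.67  0.5   2.65]
 [ 0.   -0.34  0.76  0.41  2.29  4.14  0.21  0.18]]
0 -0.008 28
[[ 0.31  0.11  0.85 -0.31  2.25  2.08  0.37  2.26]
 [ 0.22 -0.33  0.91  0.43  2.27  3.92  0.33  0.38]
 [ 0.18 -0.18  0.86  0.16  2.27  3.23  0.22  1.09]
 [ 0.02 -0.42  0.96  0.59  2.28  4.12  0.45  0.17]
 [ 0.    0.47  1.02 -0.96  2.23  1.75  0.88  2.66]]
1 0.05 55
[[ 0.31  0.55  0.97 -1.15  2.25  1.58  0.98 -0.39]
 [ 0.3   0.31  0.78 -0.67  2.26  1.64  0.57 -0.47]
 [ 0.27  0.57  1.   -1.2   2.24  1.58  1.03 -0.38]
 [ 0.2   0.02  0.71 -0.19  2.27  1.89  0.24 -0.72]
 [ 0.16 -0.02  0.71 -0.12  2.28  1.99  0.2  -0.82]
 [ 0.13 -0.05  0.71 -0.08  2.28  2.07  0.17 -0.9 ]
 [ 0.1  -0.08  0.71 -0.02  2.28  2.23  0.14 -1.05]
 [ 0.09 -0.11  0.71  0.03  2.28  2.39  0.13 -1.21]
 [ 0.06 -0.18  0.72  0.14  2.28  3.07  0.1  -1.9 ]
 [ 0.   -0.26  0.74  0.28  2.29  3.84  0.14 -2.66]]
1 -0.008 43
[[ 0.33  0.5   1.06 -1.04  2.23  1.73  0.96 -0.46]
 [ 0.33  0.43  0.99 -0.88  2.23  1.77  0.82 -0.51]
 [ 0.3   0.08  0.85 -0.26  2.25  2.14  0.34 -0.94]
 [ 0.27  0.04  0.84 -0.2   2.25  2.23  0.31 -1.04]
 [ 0.25  0.01  0.84 -0.15  2.26  2.3   0.29 -1.11]
 [ 0.2  -0.06  0.84 -0.04  2.26  2.57  0.24 -1.39]
 [ 0.18 -0.1   0.84  0.03  2.26  2.78  0.22 -1.6 ]
 [ 0.12  0.61  1.25 -1.35  2.22  1.7   1.29 -0.38]]
```

Solutions exist with the tool half-turned (tool y along box +y), with j5 around 1.7 and j3 negative. I'll level the tool and turn it by -π about its axis at this safe height.

```bash
q(){ python3 -c "
from h import *
print(np.round(r.get_state()['q'],2))"; }
echo '[[0.59, 0, 0, 0, 0.15, 0, 0], [0.59, 0, 0, 0, 0.3, 0, 0], [0.59, 0, 0, 0, 0.45, 0, 0], [0.59, 0, 0, 0, 0.45, 0, 0]]' | python3 steer.py |head -3;q
echo '[[0.59, 0, 0, 0, 0, 0, -0.15], [0.59, 0, 0, 0, 0, 0, -0.3], [0.59, 0, 0, 0, 0, 0, -0.45], [0.59, 0, 0, 0, 0, 0, -0.6], [0.59, 0, 0, 0, 0, 0, -0.75], [0.59, 0, 0, 0, 0, 0, -0.9], [0.59, 0, 0, 0, 0, 0, -1.05], [0.59, 0, 0, 0, 0, 0, -1.2], [0.59, 0, 0, 0, 0, 0, -1.35], [0.59, 0, 0, 0, 0, 0, -1.5]]' | python3 steer.py |head -3;q
echo '[[0.59, 0, 0, 0, 0, 0, -0.15], [0.59, 0, 0, 0, 0, 0, -0.3], [0.59, 0, 0, 0, 0, 0, -0.45], [0.59, 0, 0, 0, 0, 0, -0.6], [0.59, 0, 0, 0, 0, 0, -0.75], [0.59, 0, 0, 0, 0, 0, -0.9], [0.59, 0, 0, 0, 0, 0, -1.05], [0.59, 0, 0, 0, 0, 0, -1.2], [0.59, 0, 0, 0, 0, 0, -1.35], [0.59, 0, 0, 0, 0, 0, -1.5]]' | python3 steer.py |head -3;q
```

```text
clock: 5.6
tool_pos: [0.5, -0.0307, 0.2346]
eef_rot: [0.986, -0.165, -0.011, 0.002]
[-0.47  0.66  0.75  1.95 -0.61  0.81 -1.27]
clock: 6.6
tool_pos: [0.5013, -0.0231, 0.2317]
eef_rot: [0.828, 0.561, -0.013, -0.006]
[-0.23  0.57  0.29  1.93 -0.23  0.7  -0.18]
clock: 7.6
tool_pos: [0.5013, -0.0233, 0.2316]
eef_rot: [0.224, 0.975, -0.006, -0.013]
[ 0.06  0.55 -0.17  1.92  0.14  0.71  0.93]
```

```bash
cat > sim.py <<'E'
from kin2 import *
d=np.load("d.npy")
def err(q,p,G):
    a=fk2(q,d);return np.r_[p-a[0],a[1].apply((a[1].inv()*G).as_rotvec())]
def jac(q):
    p0,T0=fk2(q,d);J=np.zeros((6,7))
    for i in range(7):
        e=np.zeros(7);e[i]=1e-5;p1,T1=fk2(q+e,d);J[:,i]=np.r_[(p1-p0)/1e-5,(T1*T0.inv()).as_rotvec()/1e-5]
    return J
def go(q,p,G,n=40):
    p0,T0=fk2(q,d);w=(T0.inv()*G).as_rotvec()
    for k in range(1,n+4):
        t=min(k/n,1);J=jac(q);q=np.clip(q+J.T@np.linalg.solve(J@J.T+1e-4*np.eye(6),err(q,p0+t*(p-p0),T0*R.from_rotvec(t*w))),lo,hi)
    return q,np.linalg.norm(err(q,p,G))
if __name__=="__main__":
    q=np.array([-.47,.66,.75,1.95,-.61,.81,-1.27]);p,T=fk2(q,d)
    for k in range(2):
        q,e=go(q,p,fk2(q,d)[1]*R.from_rotvec([0,0,-1.5]));print("check",np.round(q,2),e)
    q0=np.array(r.get_state()["q"]);p,T=fk2(q0,d);F=R.from_rotvec([0,0,np.pi])
    ph_,Gh=goal(.05);Gh=R.from_matrix(Gh)*F;pp,_=goal(-.008)
    for a in(-.6,-.3,0,.3,.6):
        q1,e1=go(q0,p+[0,0,.05],Gh*R.from_rotvec([a,0,0]));q2,e2=go(q1,ph_,Gh);q3,e3=go(q2,pp,Gh)
        print(a,np.round(q1,2),round(e1,3),np.round(q2,2),round(e2,3),np.round(q3,2),round(e3,4))
E
python3 sim.py
```

```text
check [-0.21  0.56  0.29  1.94 -0.23  0.71 -0.18] 2.5980678187992967e-14
check [ 0.08  0.55 -0.17  1.92  0.13  0.72  0.93] 7.874318053986353e-14
-0.6 [ 0.95  0.63 -0.99  2.16 -0.16  0.25  1.64] 0.0 [-0.18  0.71  0.13  2.28 -0.19  0.04  1.37] 0.137 [-0.13  0.83  0.08  2.26 -0.21  0.04  1.38] 0.2424
-0.3 [ 0.49  0.42 -0.55  2.15 -0.    0.29  1.32] 0.0 [-0.2   0.71  0.16  2.28  0.08  0.04  1.09] 0.138 [-0.18  0.83  0.16  2.26  0.1   0.04  1.07] 0.2453
0 [-0.06  0.38 -0.08  2.11  0.33  0.44  0.84] 0.0 [-0.23  0.72  0.22  2.29  0.46  0.04  0.71] 0.153 [-0.26  0.85  0.29  2.27  0.54  0.04  0.62] 0.2836
0.3 [-0.38  0.46  0.12  2.02  0.55  0.7   0.51] 0.0 [-0.27  0.73  0.28  2.29  0.74  0.04  0.44] 0.178 [-0.38  0.87  0.48  2.28  0.95  0.04  0.21] 0.3823
0.6 [-0.55  0.59  0.19  1.92  0.62  0.97  0.36] 0.0 [-0.3   0.73  0.33  2.29  0.89  0.04  0.28] 0.201 [ 0.34  0.77 -0.62  2.33  2.56  0.42 -1.42] 0.4022
```

The min-norm simulator reproduces the arm's motion, so I'll use it to look for waypoints that land in the good branch.

```bash
cat > srch.py <<'E'
from sim import *
rng=np.random.default_rng(1);q0=np.array(r.get_state()["q"]);p0,T0=fk2(q0,d);F=R.from_rotvec([0,0,np.pi])
ph_,Gh=goal(.06);Gh=R.from_matrix(Gh);pp,_=goal(-.008)
best=[]
for k in range(400):
    a=[np.round(rng.uniform([-.05,-.1,-.1,-.8,-.6,-1.4],[.15,.1,.02,.8,.6,1.4]),1) for _ in range(2)]
    q=q0;mx=0
    for w in a:
        C=fk2(q,d);Pn=C[0]+C[1].apply(w[:3]);q,e=go(q,Pn,C[1]*R.from_rotvec(w[3:]),20)
        if e>.01 or Pn[2]<.2:break
    else:
        for H in(Gh,Gh*F):
            q2,e2=go(q,ph_+[0,0,.07],H,20);q2,e2=go(q2,ph_,H,15)
            if e2>.01:continue
            q3,e3=go(q2,pp,H,15)
            if e3<.003:best.append((min(np.minimum(q2-lo,hi-q2).min(),np.minimum(q3-lo,hi-q3).min()),[list(map(float,w)) for w in a],np.round(q3,2)))
best.sort(key=lambda b:-b[0]);print(len(best));[print(round(b[0],2),*b[1:]) for b in best[:6]]
E
timeout 550 python3 srch.py
```

```text
13
0.31 [[0.1, -0.0, -0.1, -0.1, -0.1, -1.2], [0.1, -0.0, -0.1, 0.7, -0.1, -0.3]] [ 0.44  0.99 -0.89  2.23  1.76  0.82 -0.51]
0.18 [[0.1, -0.1, -0.1, -0.1, -0.2, 1.1], [0.0, 0.1, -0.0, -0.2, -0.5, 1.0]] [ 0.14  0.86 -0.35  2.25  2.03  0.41 -0.83]
0.18 [[0.1, 0.0, -0.1, 0.4, 0.0, 1.1], [0.1, -0.1, -0.1, -0.8, 0.5, 1.2]] [ 0.13  0.86 -0.35  2.25  2.03  0.4  -0.83]
0.18 [[-0.0, -0.0, -0.1, 0.2, -0.3, -1.1], [0.0, 0.0, -0.1, 0.8, -0.1, -0.6]] [ 0.13  0.86 -0.35  2.25  2.03  0.4  -0.83]
0.1 [[0.1, 0.0, -0.1, 0.4, -0.4, -1.1], [-0.0, 0.0, -0.0, 0.3, 0.2, 0.2]] [ 0.07  0.85 -0.24  2.25  2.16  0.33  2.17]
0.07 [[0.1, 0.0, -0.1, 0.5, -0.1, 0.6], [0.0, -0.1, 0.0, -0.7, -0.5, 0.8]] [ 0.01  0.84 -0.15  2.26  2.3   0.29 -1.12]
```

```bash
q(){ python3 -c "
from h import *
print(np.round(r.get_state()['q'],2))"; }
echo '[[0.59, 0.013, 0, -0.013, -0.0125, -0.0125, -0.15], [0.59, 0.025, 0, -0.025, -0.025, -0.025, -0.3], [0.59, 0.037, 0, -0.037, -0.0375, -0.0375, -0.45], [0.59, 0.05, 0, -0.05, -0.05, -0.05, -0.6], [0.59, 0.063, 0, -0.063, -0.0625, -0.0625, -0.75], [0.59, 0.075, 0, -0.075, -0.075, -0.075, -0.9], [0.59, 0.087, 0, -0.087, -0.0875, -0.0875, -1.05], [0.59, 0.1, 0, -0.1, -0.1, -0.1, -1.2], [0.59, 0.1, 0, -0.1, -0.1, -0.1, -1.2], [0.59, 0.1, 0, -0.1, -0.1, -0.1, -1.2]]' | python3 steer.py |head -3;q
echo '[[0.59, 0.02, 0, -0.02, 0.14, -0.02, -0.06], [0.59, 0.04, 0, -0.04, 0.28, -0.04, -0.12], [0.59, 0.06, 0, -0.06, 0.42, -0.06, -0.18], [0.59, 0.08, 0, -0.08, 0.56, -0.08, -0.24], [0.59, 0.1, 0, -0.1, 0.7, -0.1, -0.3], [0.59, 0.1, 0, -0.1, 0.7, -0.1, -0.3], [0.59, 0.1, 0, -0.1, 0.7, -0.1, -0.3]]' | python3 steer.py |head -3;q
python3 - <<'E'
from sim import *
q=np.array(r.get_state()["q"]);F=R.from_rotvec([0,0,np.pi]);ph_,G=goal(.06);G=R.from_matrix(G)*F
C=fk2(q,d);g=ph_+[0,0,.07];print(np.round(C[1].inv().apply(g-C[0]),3),np.round((C[1].inv()*G).as_rotvec(),3))
q,e=go(q,g,G,20);print(np.round(q,2),e);q,e=go(q,ph_,G,15);print(np.round(q,2),e);q,e=go(q,goal(-.008)[0],G,15);print(np.round(q,2),e)
E
```

```text
clock: 8.6
tool_pos: [0.4148, 0.021, 0.3333]
eef_rot: [-0.361, 0.931, 0.038, 0.043]
[ 0.42  0.31 -0.67  2.04  0.14  0.79  1.99]
clock: 9.3
tool_pos: [0.3353, -0.0561, 0.4218]
eef_rot: [-0.455, 0.821, -0.271, 0.215]
[ 0.54 -0.23 -0.69  2.49  0.78  0.31  1.72]
[-0.08   0.05   0.264] [-0.34   0.337  1.31 ]
[ 0.52  0.7  -1.01  2.19  1.29  0.76 -0.13] 3.623038237853042e-13
[ 0.46  0.84 -0.94  2.25  1.57  0.77 -0.39] 5.536780969377273e-13
[ 0.44  1.   -0.89  2.23  1.76  0.82 -0.51] 2.6783987400213803e-12
```

Moving as predicted; the next move goes to 70 mm above hover.

```bash
sed -i 's/y=-by;z=-n/y=by;z=-n/' h.py
echo '[[0.59, -0.008, 0.005, 0.026, -0.034, 0.034, 0.131], [0.59, -0.016, 0.01, 0.053, -0.068, 0.067, 0.262], [0.59, -0.024, 0.015, 0.079, -0.102, 0.1, 0.393], [0.59, -0.032, 0.02, 0.106, -0.136, 0.135, 0.524], [0.59, -0.04, 0.025, 0.132, -0.17, 0.17, 0.655], [0.59, -0.048, 0.03, 0.158, -0.204, 0.2, 0.786], [0.59, -0.056, 0.035, 0.185, -0.238, 0.236, 0.917], [0.59, -0.064, 0.04, 0.21, -0.272, 0.27, 1.05], [0.59, -0.072, 0.045, 0.238, -0.306, 0.303, 1.18], [0.59, -0.08, 0.05, 0.264, -0.34, 0.337, 1.31]]' | python3 steer.py |head -3
echo '[[0.59, 0, 0, 0, 0, 0, 0], [0.59, 0, 0, 0, 0, 0, 0]]' | python3 steer.py |head -1
python3 -c "
from h import *
print(np.round(r.get_state()['q'],2));delta(.06);delta(.02)"
```

```text
clock: 10.3
tool_pos: [0.5033, -0.0288, 0.1938]
eef_rot: [0.038, 0.986, -0.07, 0.146]
clock: 10.5
[ 0.46  0.71 -1.01  2.23  1.4   0.84 -0.04]
t 10.5 tool [ 0.5017 -0.0294  0.1956] shift [0.0208 0.007  0.0635] rot [-0.0631  0.0549  0.2512] op 0.593 F [ 0.26 -0.25  0.62]
t 10.5 tool [ 0.5017 -0.0294  0.1956] shift [0.0226 0.0097 0.1034] rot [-0.0631  0.0549  0.2512] op 0.593 F [ 0.26 -0.25  0.62]
```

```bash

echo '[[0.59, 0.01, 0.003, 0.02, -0.03, 0.027, 0.125], [0.59, 0.02, 0.007, 0.04, -0.063, 0.055, 0.25], [0.59, 0.021, 0.007, 0.063, -0.063, 0.055, 0.251], [0.59, 0.021, 0.007, 0.063, -0.063, 0.055, 0.251], [0.59, 0.021, 0.007, 0.063, -0.063, 0.055, 0.251]]' | python3 steer.py |head -1
python3 -c "
from h import *
print(np.round(r.get_state()['q'],2));delta(.015)"
```

```text
clock: 11.0
[ 0.47  0.85 -0.97  2.25  1.56  0.79 -0.38]
t 11.0 tool [ 0.5003 -0.0307  0.131 ] shift [ 0.0004 -0.0004  0.0476] rot [0.0008 0.0029 0.0019] op 0.589 F [ 0.62 -0.2   0.34]
```

```bash

echo '[[0.59, 0, 0, 0.02, 0, 0.003, 0.002], [0.59, 0, 0, 0.035, 0, 0.003, 0.002], [0.59, 0, 0, 0.047, 0, 0.003, 0.002], [0.59, 0, 0, 0.047, 0, 0.003, 0.002], [0.59, 0, 0, 0.047, 0, 0.003, 0.002]]' | python3 steer.py |head -1
python3 - <<'E'
from h import *
delta(0)
im=r.snapshot("wrist");a=im[200:360,150:410].repeat(3,0).repeat(3,1);isc=cv2.resize(r.snapshot("scene")[170:250,200:330],(780,480),interpolation=cv2.INTER_CUBIC)
cv2.imwrite("pics/c5.png",cv2.resize(np.vstack([a,isc]),None,fx=.62,fy=.62)[:,:,::-1])
E
```

```text
clock: 11.5
t 11.5 tool [ 0.5126 -0.0345  0.0862] shift [ 0.0011 -0.0005  0.016 ] rot [ 0.0014  0.0011 -0.0012] op 0.59 F [-0.44 -0.59  0.41]
```

View pics/c5.png

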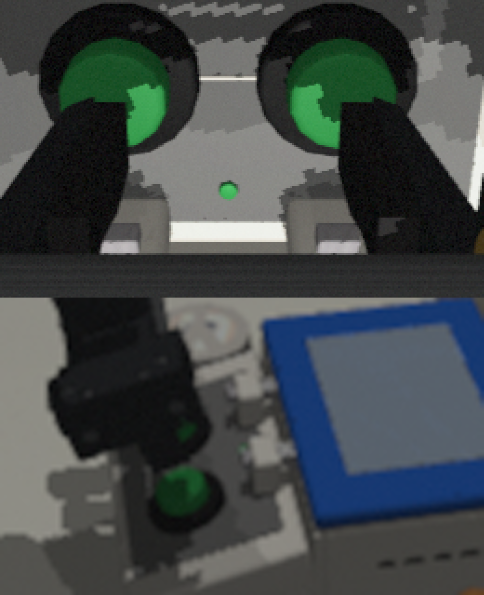

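The tips are over the keys in the wrist crop, with the key faces at about (211,253) and (334,253) in the full image. The scene crop shows the lid still shut and clear. I'll cross-check the offset with rays.

```bash
python3 - <<'E'
from h import *
c=cam("wrist");im=r.snapshot("wrist");bx=np.array([.951,-.308]);by=np.array([.308,.951])
for u,v,X in((210.8,252.7,K),(333.9,252.7,L)):
    for Y in(K,L):
        e=(plane(c,u,v,.0705)-Y)[:2]
        if np.linalg.norm(e)<.02:print(np.round([e@bx,e@by],4),proj(c,Y))
s=r.get_state();A=R.from_quat(s["eef_rot"])
for x in(-.009,0,.009):print("tip",x,[np.round(proj(c,s["tool_pos"]+A.apply([x,y,0])),1) for y in(-.031,.031)])
delta(0);delta(0)
E
```

```text
[-0.0015  0.0008] (np.float64(209.44518602924012), np.float64(254.92699174515877))
[-0.0012  0.0003] (np.float64(333.0909187412913), np.float64(254.54000241305067))
tip -0.009 [array([205.2, 290. ]), array([338. , 289.9])]
tip 0 [array([204. , 272.9]), array([339.1, 272.8])]
tip 0.009 [array([202.7, 255.3]), array([340.2, 255.1])]
t 11.65 tool [ 0.5127 -0.0348  0.0861] shift [ 0.0013 -0.0002  0.0158] rot [ 0.001   0.0014 -0.0018] op 0.591 F [-0.24 -1.   -0.07]
t 11.65 tool [ 0.5127 -0.0348  0.0861] shift [ 0.0013 -0.0002  0.0158] rot [ 0.001   0.0014 -0.0018] op 0.591 F [-0.24 -1.   -0.07]
```

Agreement is within 1.5 mm. Pressing now, gently.

```bash

echo '[[0.59, 0.002, 0, 0.005, 0, 0, 0], [0.59, 0.002, 0, 0.01, 0, 0, 0], [0.59, 0.002, 0, 0.014, 0, 0, 0], [0.59, 0.002, 0, 0.016, 0, 0, 0], [0.59, 0.002, 0, 0.016, 0, 0, 0], [0.59, 0.002, 0, 0.016, 0, 0, 0]]' | python3 steer.py |egrep 'clock|force'
python3 -c "
from h import *
delta(0);s=r.get_state();A=R.from_quat(s['eef_rot']);print(A.inv().apply(s['contact_force']),A.inv().apply(s['moment']))"
echo '[[0.59, 0, 0, 0.001, 0, 0, 0], [0.59, 0, 0, 0.002, 0, 0, 0], [0.59, 0, 0, 0.002, 0, 0, 0], [0.59, 0, 0, 0.002, 0, 0, 0]]' | python3 steer.py |egrep 'clock|force'
python3 -c "
from h import *
delta(0);s=r.get_state();A=R.from_quat(s['eef_rot']);print(A.inv().apply(s['contact_force']),A.inv().apply(s['moment']))"
```

```text
clock: 12.25
contact_force: [-1.4, -1.0, 4.9]
finger_force: 2.4
t 12.25 tool [ 0.5143 -0.0359  0.0688] shift [-0.0014  0.0003 -0.0013] rot [ 0.0002 -0.0004 -0.0023] op 0.594 F [-1.4  -0.96  4.89]
[-0.26194475 -1.33932988 -4.99182454] [0.21743332 0.1190112  0.04300271]
clock: 12.65
contact_force: [-2.0, -0.6, 7.7]
finger_force: 3.6
t 12.65 tool [ 0.5148 -0.036   0.0672] shift [-0.0014  0.0003 -0.0031] rot [ 0.0002 -0.0001 -0.0022] op 0.591 F [-1.98 -0.59  7.74]
[-0.3652774  -1.16961764 -7.91433266] [0.17710252 0.13012685 0.03881385]
```

```bash

echo '[[0.59, 0, 0, 0.001, 0, 0, 0], [0.59, 0, 0, 0.002, 0, 0, 0], [0.59, 0, 0, 0.003, 0, 0, 0], [0.59, 0, 0, 0.003, 0, 0, 0], [0.59, 0, 0, 0.003, 0, 0, 0]]' | python3 steer.py |egrep 'clock|force'
python3 - <<'E'
from h import *
delta(0);s=r.get_state();A=R.from_quat(s['eef_rot']);print(A.inv().apply(s['contact_force']),A.inv().apply(s['moment']))
im=r.snapshot("scene");cv2.imwrite("pics/s6.png",cv2.resize(im[130:270,180:380,::-1],None,fx=3,fy=3))
E
```

```text
clock: 13.15
contact_force: [-3.8, -0.1, 9.2]
finger_force: 4.9
t 13.15 tool [ 0.5154 -0.0362  0.0645] shift [-0.0014  0.0003 -0.0058] rot [ 0.0002  0.0001 -0.0019] op 0.59 F [-3.83 -0.06  9.15]
[ 1.13204141 -1.23455946 -9.77781455] [0.29367574 0.19503888 0.05388565]
```

View pics/s6.png

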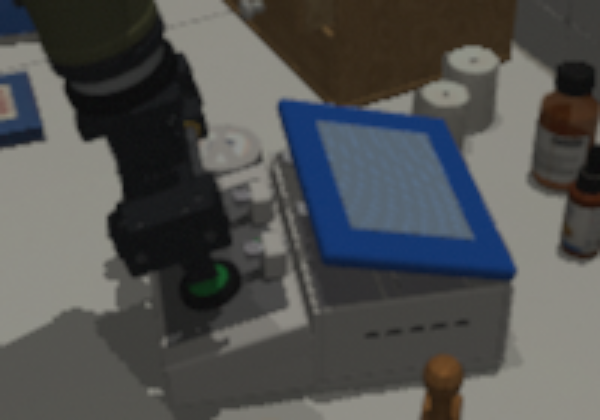

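The lid is rising: its front edge has lifted clear of the box, at about (420,270) in the crop. I'll keep holding with a slight extra press.

```bash

echo '[[0.59, 0, 0, 0.0005, 0, 0, 0], [0.59, 0, 0, 0.0005, 0, 0, 0], [0.59, 0, 0, 0.0005, 0, 0, 0], [0.59, 0, 0, 0.0005, 0, 0, 0], [0.59, 0, 0, 0.0005, 0, 0, 0], [0.59, 0, 0, 0.0005, 0, 0, 0], [0.59, 0, 0, 0.0005, 0, 0, 0], [0.59, 0, 0, 0.0005, 0, 0, 0], [0.59, 0, 0, 0.0005, 0, 0, 0], [0.59, 0, 0, 0.0005, 0, 0, 0]]' | python3 steer.py |egrep 'clock|force'
for i in 1 2; do echo '[[0.59, 0, 0, 0, 0, 0, 0], [0.59, 0, 0, 0, 0, 0, 0], [0.59, 0, 0, 0, 0, 0, 0], [0.59, 0, 0, 0, 0, 0, 0], [0.59, 0, 0, 0, 0, 0, 0], [0.59, 0, 0, 0, 0, 0, 0], [0.59, 0, 0, 0, 0, 0, 0], [0.59, 0, 0, 0, 0, 0, 0], [0.59, 0, 0, 0, 0, 0, 0], [0.59, 0, 0, 0, 0, 0, 0]]' | python3 steer.py |egrep 'clock|force'; done
cat > lid.py <<'E'
from h import *
im=r.snapshot("scene");h=cv2.cvtColor(im,cv2.COLOR_RGB2HSV);m=cv2.inRange(h,(105,150,60),(125,255,255));m[:, :230]=0
print(round(r.get_state()["clock"],2),cv2.boundingRect(m),cv2.countNonZero(m));cv2.imwrite("pics/lid.png",im[:,:,::-1])
E
python3 lid.py; echo '[[0.59, 0, 0, 0, 0, 0, 0], [0.59, 0, 0, 0, 0, 0, 0], [0.59, 0, 0, 0, 0, 0, 0]]' | python3 steer.py |egrep 'clock|force';python3 lid.py; echo '[[0.59, 0, 0, 0, 0, 0, 0], [0.59, 0, 0, 0, 0, 0, 0], [0.59, 0, 0, 0, 0, 0, 0]]' | python3 steer.py |egrep 'clock|force';python3 lid.py
```

```text
clock: 14.2
contact_force: [-3.1, -0.5, 10.6]
finger_force: 5.1
clock: 15.2
contact_force: [-3.1, -1.4, 9.5]
finger_force: 5.1
clock: 16.2
contact_force: [-3.4, -1.2, 10.7]
finger_force: 5.1
16.25 (294, 135, 60, 86) 700
clock: 16.55
contact_force: [-3.1, -1.3, 10.4]
finger_force: 5.1
16.6 (294, 135, 60, 86) 703
clock: 16.9
contact_force: [-3.4, -1.0, 8.9]
finger_force: 5.1
16.95 (294, 135, 60, 86) 704
```

```bash
python3 - <<'E'
from h import *
c=cam("scene");bx=np.array([.951,-.308,0]);by=np.array([.308,.951,0]);O=(L+K)/2+.085*bx;O[2]=0
for a in(.7,.8,.9):
    print(a,[np.round(proj(c,O+(.12-.139*np.cos(a))*bx+s*.095*by+[0,0,.08+.139*np.sin(a)+.006]),0) for s in(1,-1)])
im=cv2.imread("pics/lid.png");cv2.imwrite("pics/lidc.png",cv2.resize(im[110:270,180:380],None,fx=3,fy=3))
E
```

```text
0.7 [array([283., 142.]), array([301., 193.])]
0.8 [array([287., 138.]), array([307., 188.])]
0.9 [array([292., 134.]), array([312., 183.])]
```

View pics/lidc.png

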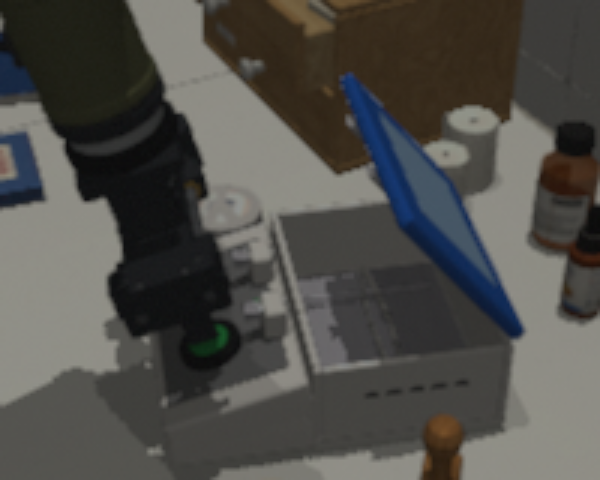

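The lid is fully up and still: its top-left corner is at (294,135) and 0.9 rad predicts (292,134). I'll release straight back along the tool axis, away from the lid.

```bash

echo '[[0.59, 0, 0, -0.02, 0, 0, 0], [0.59, 0, 0, -0.04, 0, 0, 0], [0.59, 0, 0, -0.06, 0, 0, 0], [0.59, 0, 0, -0.08, 0, 0, 0], [0.59, 0, 0, -0.08, 0, 0, 0], [0.59, 0, 0, -0.08, 0, 0, 0], [0.59, 0, 0, -0.08, 0, 0, 0], [0.59, 0, 0, -0.08, 0, 0, 0]]' | python3 steer.py; python3 lid.py; python3 -c "
from h import *
c=cam('wrist');g=green(r.snapshot('wrist'));print(g[:2]);print([proj(c,X) for X in (K,L)])
for i in range(6):r.snapshot('top')
s=r.get_state();print(s['clock'],s['contact_force'],s['qd'])"
```

```text
clock: 17.75
tool_pos: [0.4959, -0.0301, 0.1399]
eef_rot: [0.156, 0.979, -0.02, 0.128]
contact_force: [-0.1, -0.0, -0.8]
opening: 0.591
finger_force: 0.0
17.8 (294, 135, 60, 86) 677
[(1607.0, np.float64(227.2), np.float64(216.6), np.float64(44.8), np.float64(45.7)), (1591.5, np.float64(321.1), np.float64(216.6), np.float64(44.9), np.float64(45.2))]
[(np.float64(225.66590988910838), np.float64(219.78953114349508)), (np.float64(320.52471580635626), np.float64(219.45215081432616))]
18.15 [0.06234012 0.05907504 0.03230745] [ 0.00057008 -0.0018668  -0.00126572 -0.00066222 -0.00027415 -0.00081661
  0.00098589]
```

```bash
python3 -c "
from plant import r
print(r.finish_job())"
```

```text
the job is handed in; nothing more can be done
None
```

The job is handed in. Both keys were pressed together and held until the lid stood fully up (about 0.9 rad) and still, then let go together with the arm moved clear; no pass/fail verdict was returned.

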